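# Snap the biscuit box shut

## Robot

A 6-joint arm with a two-finger parallel gripper is mounted at the origin on the work surface. World frame = base frame: x ahead of the robot, y to its left, z up, the work surface at z = 0. Lengths are in mm, angles in rad, forces in N, time in s.
With the tool pointing down it reaches from about 400 to 925 mm from the base axis. Payload 12.5 kg.
Tool frame: the origin (TCP) lies midway between the tips of the shut fingers; the grasp point (between the pads) lies 19 mm behind it; z points along the fingers, y is the line along which they close (so a half turn about z gives the same grasp; the last joint's range is limited). The gripper opens to 95 mm and grips with 3 to 60 N. Pads are 20 mm wide; open, the fingers measure 119 mm over their backs; the gripper's body (75 mm by 180 mm) begins 59 mm behind the grasp point.
Start: joints at [1.239, 0.491, 1.559, -0, 1.092, -0.106], TCP at [139.91, 609.157, 214.661] pointing down, gripper open.
Joint ranges: [-3.1, 3.1], [-0.84, 2.19], [0.05, 2.79], [-1.13, 4.28], [0.06, 2.93], [-2.69, 2.69]. Speed limits (rad/s): [2.22, 2.22, 2.79, 3.14, 3.14, 3.14].

## Interface

Orientations are given as [roll, pitch, yaw] about the fixed x, y, z axes, in that order (R = Rz(yaw) Ry(pitch) Rx(roll)).
In Python, from cell import env gives the robot as it stands.
- The arm moves only by the tool arm_command, never from a script. Its argument "targets" is a list of rows, each a list of 5 numbers: the shift along the tool's x, y, z in mm, then the turn about the tool's z in degrees, then the opening, from 0 (shut) to 1 (fully open). In form: [[tx, ty, tz, roll, fingers], ...]. A call has 1 to 5 rows; each row is the pose to reach, as a shift and turn from the pose commanded when the call began, along the tool's axes at that moment; what a row does not reach only later rows make up. A row lasts 1/10 s, in which the tool goes at most 50 mm and 8.59 degrees, less where a joint would pass 70% of its speed; a pose out of reach is approached as far as the arm can. A call with a gripper value outside its range is refused whole. The fingers move at their own pace and stop on an object; the grip force is fixed at half the most. Time passes only in rows, so rows that repeat a pose let the fingers close. It gives the time, the measured TCP pose, the force, the opening and the grip force at its end, in the units of the state.
- env.state(): the state, without advancing time (a new reading comes with each control period).
- env.read_camera(name): name is "side" or "top" or "wrist"; returns a dict with "frame" (420x560x3 uint8, red, green, blue), "vertical_fov" (degrees; the focal length in pixels is half the picture's height over the tangent of half this angle, whatever the lens; pixels are square), "cx", "cy" (the principal point, pixels), "k1" (the pictures are not rectified: a ray, as slopes to the right and down, at radius r is drawn at 1 + k1 r^2 times it, then the intrinsics apply), "world_from_camera" (4x4, takes a point from camera to world coordinates); the wrist camera has in their place "hand_eye" (4x4, takes a point from camera to tool coordinates, whose origin is the TCP and whose axes are the flange's). Camera axes: x right, y down, z forward; pixel columns grow to the right and rows downward; lengths in mm; the calibration is good to about 2 mm. A picture is of the moment at which its call begins: read the wrist's pose just before it. There is no depth.
- env.job_done(): hands the job in; it is judged then, once.
The state is a dict: "t": time; "joints": joint angles; "qvel": joint speeds; "tau": joint torques, N m; "eef_pos": TCP position; "tcp_rot": TCP orientation; "ft_force": force on the tool from outside, world axes, zero at the start; "moment": the same for the moment, N m; "opening": opening from 0.0 (shut) to 1.0 (fully open); "grip_force": force on a finger pad.
Only numpy, scipy, OpenCV 4.12 (cv2) and the standard library are available. Lean on these libraries where they do the work, as an engineer would, in place of code of your own. Each camera call takes 0.05 s, during which the arm holds its last target. There are 200 camera calls.

## Task

Close up the long food box on the refreshment table: its lid is already down, so press each of its three raised snap tabs (one at each short end, one in the middle of the long front side) down until all three lie fully flat on the lid. Press from above and do not shove the box about or tip it.

Things in the scene. Friction and masses are not known exactly. Their poses are not given: they have to be found in the camera images.
- foodbox: Long clear food box with white lid, about 0.9 kg, loose on the table (not the small round white tub, which also has tabs). Lid 130 mm (own x) by 200 mm (own y), its top 78 mm above the table. Origin: centre of the underside; z up; -x is the front long side, roughly towards the robot. Three grey snap tabs are hinged on the lid, their ends pointing outwards, raised up to 113 mm above the table.
- tab_front (a joint): Hinge angle (rad) of the front tab, a plate 45 x 40 x 5 mm: 0 raised by 40 degrees, 0.70 flat. Hinge line along foodbox y at x -24, y 0, z 81 mm of foodbox; the tab points to -x. Press best 28 mm out from the hinge line, i.e. at x -52 mm: 2 to 5 N straight down swings it (do not rush the first touch); it stops hard when flat, its top then at z 83.5 mm, and stays where it is left (stiff hinge).
- tab_left (a joint): Hinge angle (rad) of the tab at the +y short end of foodbox, same size, stiffness and behaviour as tab_front: 0 raised by 40 degrees, 0.70 flat with its top at z 83.5 mm. Hinge line along foodbox x at x 0, y +59, z 81 mm of foodbox; the tab points to +y. Press best at x 0, y +87 mm, 28 mm out from the hinge line.
- tab_right (a joint): Hinge angle (rad) of the tab at the -y short end of foodbox, same size, stiffness and behaviour as tab_front: 0 raised by 40 degrees, 0.70 flat with its top at z 83.5 mm. Hinge line along foodbox x at x 0, y -59, z 81 mm of foodbox; the tab points to -y. Press best at x 0, y -87 mm, 28 mm out from the hinge line.
Things that resemble listed ones, but are neither listed nor needed, are in the scene too. There is more than one size of the foodbox; the one meant has the size given above.

How it is judged (in metres and radians):
At the end, for the whole second after the job is handed in: All three tabs of the long food box are within 10 degrees of flat (joint above 0.53 of 0.70 rad), and the box stands upright (within 0.1 rad) and at rest within 40 mm of where it started (value of joint each of tab_front, tab_left, tab_right above 0.53 rad and distance of foodbox from where it was at the start of the episode below 0.04 m and angle between foodbox's own z axis and vertical below 0.1 rad and linear speed of foodbox below 0.02 m/s); the robot touches nothing.
It fails at once if the food box is shoved more than 60 mm from its place (distance of foodbox from where it was at the start of the episode above 0.06 m).
It fails at once if the food box is tipped by more than 15 degrees (angle between foodbox's own z axis and vertical above 0.26 rad).
It also fails if it takes over 54 s, if anything falls off the work surface, if the arm or the gripper's body presses on something with over 40 N, if the wrist force passes 120 N, or if a joint passes its speed limit or range.

## Working session

There is one attempt and no reset: what is moved stays moved. The work goes in short steps, Python scripts to look and compute and a tool call to move; the robot and the scene stay as the last step left them, time stands still between calls to the robot, and variables do not carry over. Pictures are saved under pics/ and viewed, at most 10 in all, crops included, and the job is handed in when it is done.

Besides the shell and the picture viewer there is one more tool, called after "Call:" as name(argument=value, ...) on one line, values as JSON. arm_command: Moves the arm, as the interface text tells. Its arguments: {"type":"object","properties":{"targets":{"type":"array","items":{"type":"array","items":{"type":"number"}}}},"required":["targets"]}

```bash
mkdir -p pics; cat > h.py <<'E'
import numpy as np, cv2
from cell import env
from scipy.spatial.transform import Rotation as R
def save(name,f): cv2.imwrite('pics/'+name,cv2.cvtColor(f,cv2.COLOR_RGB2BGR))
def cam(name):
    s=env.state(); d=env.read_camera(name)
    if name=='wrist':
        T=np.eye(4); T[:3,:3]=R.from_euler('xyz',s['tcp_rot']).as_matrix() if np.size(s['tcp_rot'])==3 else np.array(s['tcp_rot']); T[:3,3]=s['eef_pos']
        d['T']=T@np.array(d['hand_eye'])
    else: d['T']=np.array(d['world_from_camera'])
    return d
def ray(d,px,z):
    px=np.atleast_2d(np.array(px,float)); H=d['frame'].shape[0]; f=H/2/np.tan(np.radians(d['vertical_fov']/2))
    K=np.array([[f,0,d['cx']],[0,f,d['cy']],[0,0,1]])
    u=cv2.undistortPointsIter(px[:,None,:],K,np.array([d['k1'],0,0,0,0.]),None,None,(3,50,1e-9))[:,0]
    v=np.c_[u,np.ones(len(u))]@d['T'][:3,:3].T; o=d['T'][:3,3]
    return o+v*((z-o[2])/v[:,2])[:,None]
E
python3 - <<'E'
from h import *
print(env.state())
a=cam('top');b=cam('side')
np.save('top.npy',a,allow_pickle=True);np.save('side.npy',b,allow_pickle=True)
save('top.png',a['frame']);save('side.png',b['frame'])
print(a['T'],b['T'])
E
```

```text
{'t': 0.0, 'joints': array([ 1.23934333e+00,  4.91568276e-01,  1.55949846e+00, -2.80359407e-05,
        1.09167567e+00, -1.05588324e-01]), 'qvel': array([ 0.00167392, -0.00064844, -0.0005812 , -0.00055336, -0.00207461,
        0.00053237]), 'tau': array([-1.03343998e-03, -6.12629914e+01, -2.58183807e+01,  6.92420569e-02,
        4.81976126e-02, -1.18487928e-04]), 'eef_pos': array([139.85972775, 608.88121192, 214.03945366]), 'tcp_rot': array([-3.14044668e+00, -9.64493138e-05,  2.91574086e+00]), 'ft_force': array([ 0.77473861,  0.34761446, -0.00708902]), 'moment': array([-0.03071601, -0.01512935,  0.01899107]), 'grip_force': 0.0, 'opening': 0.9993164883220615}
[[ 3.51108868e-03 -9.93332429e-01  1.15231760e-01  3.10376041e+02]
 [-9.99434724e-01 -7.33858100e-03 -3.28081991e-02 -2.85164267e+01]
 [ 3.34350857e-02 -1.15051430e-01 -9.92796688e-01  1.10631552e+03]
 [ 0.00000000e+00  0.00000000e+00  0.00000000e+00  1.00000000e+00]] [[ 8.40680855e-01 -3.18770521e-01  4.37768266e-01 -4.62691425e+01]
 [-5.41044355e-01 -4.60160085e-01  7.03934444e-01 -8.21341628e+02]
 [-2.29500668e-02 -8.28636260e-01 -5.59316765e-01  7.03707794e+02]
 [ 0.00000000e+00  0.00000000e+00  0.00000000e+00  1.00000000e+00]]
```

View pics/top.png

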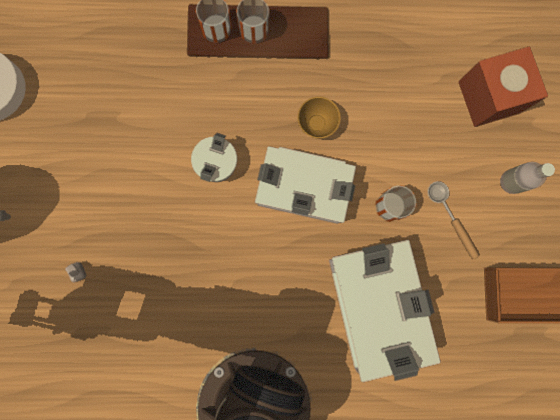

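View pics/side.png

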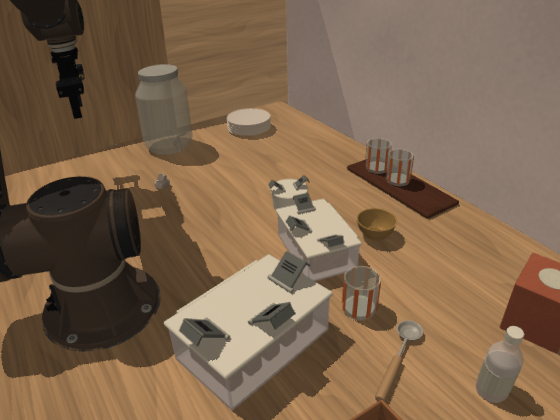

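Two candidate boxes: A at (306,184) and B at (386,310). The round tub at (214,160) is out. I'll measure both lids at z = 78.

```bash
python3 - <<'E'
from h import *
d=np.load('top.npy',allow_pickle=True).item(); f=d['frame']
hsv=cv2.cvtColor(f,cv2.COLOR_RGB2HSV)
m=((hsv[...,1]<60)&(hsv[...,2]>140)).astype(np.uint8)
g=((hsv[...,1]<60)&(hsv[...,2]<140)&(hsv[...,2]>40)).astype(np.uint8)
for n,(x0,y0,x1,y1) in dict(A=(250,140,360,228),B=(325,232,448,388)).items():
    mm=np.zeros_like(m); mm[y0:y1,x0:x1]=m[y0:y1,x0:x1]
    c=max(cv2.findContours(mm,0,2)[0],key=cv2.contourArea)
    w=ray(d,c[:,0],78)[:,:2]
    r=cv2.minAreaRect(w.astype(np.float32)); print(n,r); print(cv2.boxPoints(r).round())
    gg=np.zeros_like(g); gg[y0:y1,x0:x1]=g[y0:y1,x0:x1]
    for k in cv2.findContours(gg,0,2)[0]:
        if cv2.contourArea(k)>60: print(' tab',k[:,0].mean(0),ray(d,k[:,0].mean(0),98).round(),cv2.contourArea(k))
save('crop.png',cv2.resize(f[135:230,235:365],None,fx=5,fy=5,interpolation=cv2.INTER_CUBIC))
E
```

```text
A ((489.77099609375, -106.95333862304688), (198.30397033691406, 136.71273803710938), 78.0529556274414)
[[ 402. -190.]
 [ 536. -218.]
 [ 577.  -24.]
 [ 443.    4.]]
 tab [306.16949153 204.01694915] [[ 442. -107.   98.]] 393.0
 tab [341.90322581 190.64516129] [[ 472. -184.   98.]] 346.0
 tab [270.91111111 174.66666667] [[505. -31.  98.]] 364.5
B ((219.05886840820312, -274.205810546875), (266.0321044921875, 179.0454559326172), 12.983858108520508)
[[  69. -217.]
 [ 110. -391.]
 [ 369. -332.]
 [ 329. -157.]]
 tab [401.72826087 357.68478261] [[ 123. -305.   98.]] 849.0
 tab [413.8        300.33333333] [[ 240. -333.   98.]] 725.0
 tab [381.68852459 257.32786885] [[ 329. -267.   98.]] 687.5
```

View pics/crop.png

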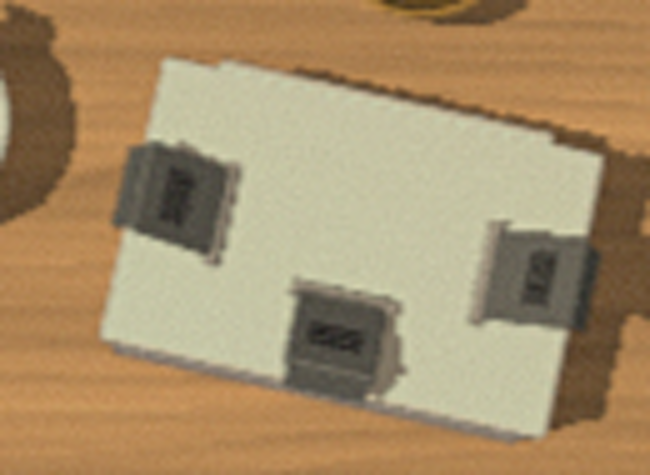

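Box A's lid measures 198 × 137 mm, which fits 200 × 130 mm. Its front tab faces the robot at (306,204), with ends at (271,175) and (342,191). Box B is 266 × 179 mm, so it is the bigger look-alike. The crop confirms three raised tabs on A. I'll approach with the fingers shut.

Call:
arm_command(targets=[[-38,-28,0,0,0],[-76,-56,0,0,0],[-114,-84,0,0,0],[-152,-112,0,0,0],[-190,-140,0,0,0]])

```text
t: 0.6
eef_pos: [294.5, 428.6, 214.5]
tcp_rot: [-3.141, -0.0, 2.916]
ft_force: [1.3, 0.8, 0.1]
opening: 0.636
grip_force: 0.0
```

Call:
arm_command(targets=[[-38,-28,0,0,0],[-76,-56,0,0,0],[-114,-84,0,0,0],[-152,-112,0,0,0],[-190,-140,0,0,0]])

```text
t: 1.1
eef_pos: [448.5, 249.5, 214.6]
tcp_rot: [-3.142, -0.0, 2.916]
ft_force: [0.8, 0.4, 0.2]
opening: 0.216
grip_force: 0.0
```

```bash
cat >> h.py <<'E'
def delta(p):
    s=env.state(); Rm=R.from_euler('xyz',s['tcp_rot']).as_matrix(); return (Rm.T@(np.array(p)-s['eef_pos'])).round(1)
E
python3 - <<'E'
from h import *
d=np.load('top.npy',allow_pickle=True).item()
c=np.array([[163,60],[603,155],[545,437],[102,338]])/5+[235,135]-0.4
w=ray(d,c,78)[:,:2]; print(w.round(),w.mean(0),np.linalg.norm(w-np.roll(w,1,0),axis=1)); v=w[0]+w[3]-w[1]-w[2]; print(np.degrees(np.arctan2(-v[0],v[1])))
s=env.state(); print(s['t'],s['eef_pos'],s['tcp_rot'],s['opening'],delta([490,-90,250]))
E
```

```text
[[ 572.  -23.]
 [ 531. -217.]
 [ 406. -190.]
 [ 448.    3.]] [ 489.13760842 -106.91741037] [126.41157497 198.59270331 128.03097961 197.41149976]
-12.022492576316303
1.1 [448.47188278 249.46623819 214.57051194] [-3.14157721e+00 -1.61183196e-04  2.91579168e+00] 0.21586533196787178 [-116.5 -321.6  -35.4]
```

Call:
arm_command(targets=[[-20,-43,0,0,0],[-40,-86,0,0,0],[-60,-129,0,0,0],[-80,-172,0,0,0],[-100,-215,0,0,0]])

```text
t: 1.6
eef_pos: [496.9, 17.3, 214.5]
tcp_rot: [3.141, -0.0, 2.916]
ft_force: [0.1, 0.8, -0.7]
opening: 0.002
grip_force: 0.0
```

Call:
arm_command(targets=[[-18,-37,0,0,0],[-18,-37,0,0,0],[-18,-37,0,0,0],[-18,-37,0,0,0]])

```text
t: 2.0
eef_pos: [505.8, -20.0, 214.5]
tcp_rot: [3.141, -0.001, 2.916]
ft_force: [-0.2, -0.1, -0.7]
opening: 0.007
grip_force: 0.0
```

```bash
python3 - <<'E'
from h import *
d=cam('wrist'); save('w1.png',d['frame']); np.save('w1.npy',d,allow_pickle=True)
s=env.state(); print(s['t'],s['eef_pos'],s['opening'],delta([507,-22,125]))
E
```

```text
2.05 [505.86303    -19.75144578 214.56252963] 0.005099904280710501 [-1.6 -2.  89.6]
```

View pics/w1.png

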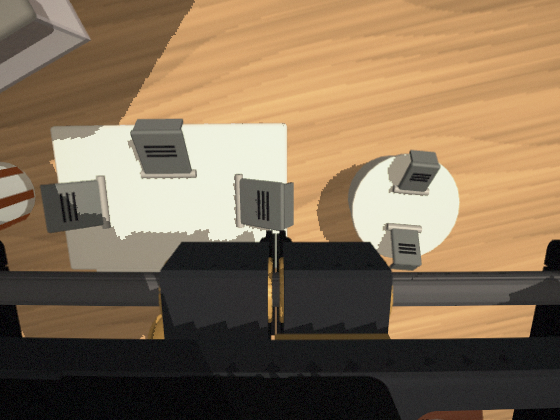

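The wrist view shows the box with hinge bars at about (239,202) left, (168,175) front and (104,202) right. I'll cast these to check the pose.

```bash
python3 - <<'E'
from h import *
d=np.load('w1.npy',allow_pickle=True).item()
print(ray(d,[[239,202],[168,175],[104,202]],82).round(1)); print(ray(d,[[286,124],[52,127]],78).round(1))
E
```

```text
[[ 505.3  -52.7   82. ]
 [ 469.1 -105.6   82. ]
 [ 479.2 -166.9   82. ]]
[[ 450.4    0.9   78. ]
 [ 408.  -191.2   78. ]]
```

Call:
arm_command(targets=[[-4,-3,30,0,0],[-4,-3,60,0,0],[-4,-3,85,0,0],[-4,-3,94,0,0],[-4,-3,98,0,0]])

```text
t: 2.55
eef_pos: [509.2, -23.8, 116.2]
tcp_rot: [3.141, -0.001, 2.917]
ft_force: [0.2, 0.4, 0.3]
opening: 0.005
grip_force: 0.0
```

Call:
arm_command(targets=[[0,0,3,0,0],[0,0,6,0,0],[0,0,9,0,0],[0,0,12,0,0],[0,0,15,0,0]])

```text
t: 3.05
eef_pos: [509.7, -24.7, 101.9]
tcp_rot: [3.141, 0.001, 2.916]
ft_force: [-0.0, -0.1, 3.6]
opening: 0.001
grip_force: 1.5
```

Call:
arm_command(targets=[[0,0,3,0,0],[0,0,6,0,0],[0,0,9,0,0],[0,0,12,0,0],[0,0,14,0,0]])

```text
t: 3.55
eef_pos: [509.4, -24.5, 87.3]
tcp_rot: [3.141, -0.0, 2.916]
ft_force: [0.6, 2.3, 3.8]
opening: 0.002
grip_force: 1.7
```

Call:
arm_command(targets=[[0,0,1,0,0],[0,0,2,0,0],[0,0,3,0,0],[0,0,3.5,0,0]])

```text
t: 3.95
eef_pos: [509.4, -24.6, 84.1]
tcp_rot: [3.141, -0.0, 2.916]
ft_force: [0.7, 2.5, 3.2]
opening: 0.002
grip_force: 1.6
```

Call:
arm_command(targets=[[0,0,0.5,0,0],[0,0,1,0,0],[0,0,1,0,0]])

```text
t: 4.25
eef_pos: [509.4, -24.6, 83.6]
tcp_rot: [3.141, 0.0, 2.916]
ft_force: [-0.2, 2.0, 8.6]
opening: 0.005
grip_force: 4.7
```

Force jumped to 8.6 N at z 83.6, so the left tab is flat. Next is the front tab.

Call:
arm_command(targets=[[0,0,-10,0,0],[0,0,-50,0,0],[17,-29,-55,0,0],[34,-58,-55,0,0],[52,-86,-50,0,0]])

```text
t: 4.75
eef_pos: [438.7, -97.6, 134.0]
tcp_rot: [-3.141, 0.001, 2.917]
ft_force: [0.4, -0.3, 0.1]
opening: 0.003
grip_force: 0.0
```

Call:
arm_command(targets=[[0,0,8,0,0],[0,0,15,0,0],[0,0,18,0,0],[0,0,18,0,0]])

```text
t: 5.15
eef_pos: [439.8, -96.3, 114.6]
tcp_rot: [3.141, -0.001, 2.917]
ft_force: [0.2, -0.0, 0.4]
opening: 0.007
grip_force: 0.0
```

Call:
arm_command(targets=[[0,0,3,0,0],[0,0,6,0,0],[0,0,9,0,0],[0,0,12,0,0],[0,0,15,0,0]])

```text
t: 5.65
eef_pos: [439.3, -96.7, 100.0]
tcp_rot: [3.141, -0.0, 2.916]
ft_force: [-1.4, 0.8, 2.5]
opening: 0.005
grip_force: 1.2
```

Call:
arm_command(targets=[[0,0,3,0,0],[0,0,6,0,0],[0,0,9,0,0],[0,0,12,0,0],[0,0,14,0,0]])

```text
t: 6.15
eef_pos: [439.3, -96.8, 85.8]
tcp_rot: [3.141, -0.0, 2.916]
ft_force: [-1.6, 0.2, 2.6]
opening: 0.007
grip_force: 1.3
```

Call:
arm_command(targets=[[0,0,1,0,0],[0,0,1.5,0,0],[0,0,2,0,0],[0,0,2,0,0]])

```text
t: 6.55
eef_pos: [439.6, -96.8, 84.1]
tcp_rot: [3.142, 0.0, 2.916]
ft_force: [-0.2, -0.6, 0.6]
opening: 0.006
grip_force: 0.1
```

Call:
arm_command(targets=[[0,0,0.5,0,0],[0,0,1,0,0],[0,0,1,0,0]])

```text
t: 6.85
eef_pos: [439.6, -96.9, 83.5]
tcp_rot: [-3.142, 0.001, 2.916]
ft_force: [-2.8, 0.1, 8.6]
opening: 0.003
grip_force: 4.6
```

Call:
arm_command(targets=[[0,0,-10,0,0],[0,0,-50,0,0],[-18,-29,-55,0,0],[-36,-58,-55,0,0],[-54,-86,-50,0,0]])

```text
t: 7.35
eef_pos: [473.8, -194.2, 134.7]
tcp_rot: [-3.141, 0.003, 2.916]
ft_force: [-0.6, -0.3, 0.2]
opening: 0.006
grip_force: 0.0
```

Call:
arm_command(targets=[[0,0,8,0,0],[0,0,15,0,0],[0,0,18,0,0],[0,0,18,0,0]])

```text
t: 7.75
eef_pos: [472.4, -191.8, 114.8]
tcp_rot: [3.141, -0.001, 2.917]
ft_force: [-0.5, 0.8, -0.2]
opening: 0.005
grip_force: 0.0
```

Call:
arm_command(targets=[[0,0,3,0,0],[0,0,6,0,0],[0,0,9,0,0],[0,0,12,0,0],[0,0,15,0,0]])

```text
t: 8.25
eef_pos: [473.0, -192.8, 100.1]
tcp_rot: [-3.141, 0.001, 2.916]
ft_force: [-0.3, -0.5, 3.1]
opening: 0.003
grip_force: 1.6
```

Call:
arm_command(targets=[[0,0,3,0,0],[0,0,6,0,0],[0,0,9,0,0],[0,0,12,0,0],[0,0,14,0,0]])

```text
t: 8.75
eef_pos: [472.9, -192.8, 85.8]
tcp_rot: [-3.142, 0.0, 2.916]
ft_force: [-1.5, -2.4, 3.3]
opening: 0.003
grip_force: 1.8
```

Call:
arm_command(targets=[[0,0,1,0,0],[0,0,2,0,0],[0,0,2.5,0,0],[0,0,3,0,0],[0,0,3,0,0]])

```text
t: 9.25
eef_pos: [472.9, -192.8, 83.6]
tcp_rot: [-3.141, 0.0, 2.916]
ft_force: [-1.8, -2.6, 9.7]
opening: 0.005
grip_force: 4.7
```

All three have reached the stop. I'll lift clear and check.

Call:
arm_command(targets=[[0,0,-10,0,0],[0,0,-50,0,0],[0,0,-100,0,0],[0,0,-150,0,0],[0,0,-190,0,0]])

```text
t: 9.75
eef_pos: [472.6, -192.3, 276.3]
tcp_rot: [3.142, 0.001, 2.916]
ft_force: [-0.1, -1.3, 0.7]
opening: 0.004
grip_force: 0.0
```

Call:
arm_command(targets=[[-40,20,0,0,0],[-80,40,0,0,0],[-120,60,0,0,0],[-120,60,0,0,0],[-120,60,0,0,0]])

```text
t: 10.25
eef_pos: [603.1, -160.4, 272.5]
tcp_rot: [3.141, -0.002, 2.917]
ft_force: [-0.2, 0.2, 1.0]
opening: 0.005
grip_force: 0.0
```

```bash
python3 - <<'E'
from h import *
w=cam('wrist')['frame']; s=cam('side')['frame']
save('end.png',np.hstack([cv2.resize(w,(400,300)),cv2.resize(s[160:310,220:420],(400,300))]))
E
```

```text
(no output)
```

View pics/end.png

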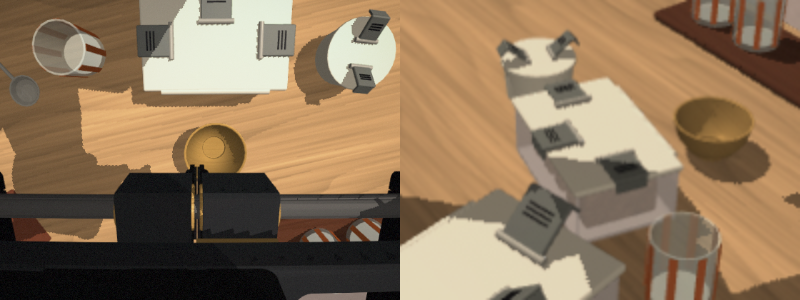

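The side crop shows all three tabs flat on the lid, at (567,93), (557,135) and (628,170). The box is still in place and the arm is clear of it.

```bash
python3 -c "
from cell import env
print(env.job_done())"
```

```text
the job is handed in; nothing more can be done
None
```

All three tabs of the long food box were pressed flat to their stops, with about 10 N at most; the box looked unmoved in the last pictures, and the job was handed in at about 10 s with the arm clear (no verdict was returned).

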